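Set the shaker's speed selector and start it

ROBOT

A 7-joint arm with a two-finger parallel gripper is mounted at the origin on a cart in front of the work surface, level with it; the furniture and walls round the work are solid. World frame = base frame: x ahead of the robot, y to its left, z up, the work surface at z = 0. Lengths are in m, angles in rad, forces in N, time in s.
With the tool pointing down it reaches from about 0.425 to 0.95 m from the base axis. Payload 16.7 kg.
Tool frame: the origin (TCP) lies on the centre line of the jaws, within the pads' length; the fingertips stand 11 mm ahead of it and the grasp point (between the pads) lies 8 mm behind it (env.nose_length is the distance from the TCP to the fingertips, in m); z points along the fingers, y is the direction in which the jaws open and shut (so a half turn about z gives the same grasp; the last joint's range is limited). The gripper opens to 94 mm and grips with 3 to 60 N. Pads are 16 mm wide; open, the fingers measure 119 mm over their backs; the gripper's body (75 mm by 177 mm) begins 78 mm behind the grasp point.
Start: joints at [-1.438, 0.426, 0.074, 1.606, -0.034, 1.111, -0.067], TCP at [0.188, 0.648, 0.19] pointing down, gripper open.
Joint ranges: [-2.85, 2.85], [-0.5, 2.14], [-1.23, 1.37], [0.21, 2.46], [-1.02, 4.16], [0.16, 2.05], [-2.73, 2.73]. Speed limits (rad/s): [1.89, 1.89, 2.39, 2.39, 3.01, 3.01, 3.01].

INTERFACE

Orientations are given as a rotation vector (axis times angle).
In Python, from bench import telemetry, viewer, job, env gives the robot as it stands. The module is installed in compiled form; this text tells all that it offers.
- The arm moves only by the tool drive_tool, never from a script. Its argument "rows" is a list of rows, each a list of 3 entries, a list of its own where there are three numbers: the shift along the tool's x, y, z in cm, then the turn, a rotation vector about the tool's x, y, z in degrees, then the closure in counts, from 0 (fully open) to 255 (shut). In form: [[[tx, ty, tz], [ax, ay, az], claw], ...]. A call has 1 to 20 rows; each row is the pose to reach, as a shift and turn from the pose commanded when the call began, along the tool's axes at that moment; what a row does not reach only later rows make up. A row lasts 1/8 s, in which the tool goes at most 62.5 mm and 10.7 degrees, less where a joint would pass 70% of its speed; a pose out of reach is approached as far as the arm can. A call with a gripper value outside its range is refused whole. The fingers move at their own pace and stop on an object; "force" is the grip in N (left out, the last holds). Time passes only in rows, so rows that repeat a pose let the fingers close. It gives the time, the measured TCP pose, the force and the opening at its end, in the units of the state.
- telemetry.read_state(): the state, without advancing time (a new reading comes with each control period).
- viewer.get_image(name): name is "scene" or "top" or "wrist"; returns the picture (384x512x3 uint8, red, green, blue); there is no depth.
- viewer.camera_model(name): a dict with "intrinsics" (3x3 intrinsics, pixels), "R" (3x3) and "t" (3): a world point X has camera coordinates R X + t. Camera axes: x right, y down, z forward; pixel columns grow to the right and rows downward; lengths in m; the calibration is good to about 2 mm. A picture is of the moment at which its call begins: read the wrist's pose just before it. camera_model takes no time and is no camera call; for the wrist camera it gives the pose at the moment of the call.
- job.hand_in(): hands the job in, once; it reports no verdict.
The state is a dict: "time_s": time; "q": joint angles; "qvel": joint speeds; "tau": joint torques, N m; "eef_pos": TCP position; "tool_rot": TCP orientation; "wrist_force": force on the tool from outside, world axes, zero at the start; "wrist_torque": the same for the moment, N m; "finger_gap": finger opening in m.
Only numpy, scipy, OpenCV 4.12 (cv2) and the standard library are available. Lean on these libraries where they do the work, as an engineer would, in place of code of your own. Each camera call takes 0.05 s, during which the arm holds its last target.

TASK

Set the speed selector of the white platform shaker to speed four, the four dots on the green field, by pushing its black pointer round gently with a fingertip, counting the clicks; do not pinch or force it. When the pointer has clicked home at four, and not before, press the green start button fully down and let it come up again. Leave the dishes, the bottle and the tube rack standing where they are.

Things in the scene. Friction and masses are not known exactly. Their poses are not given: they have to be found in the camera images.
- shaker: Small white platform shaker fixed to the bench, 140 (x) by 250 (y) by 55 mm high; origin at the centre of its underside, z up, x away from its front. Flat top at z = 55 mm. Left part (y from +35 to +120 mm): metal tray with two petri dishes, their tops at 80 mm. Right part: control panel with the selector, axis at x = +5, y = -57 mm, and the start button at x = -46, y = +2 mm.
- mark_four (a point): Centre of the mark for speed four, four white dots on a green field 14 by 16 mm, flat on the panel, 57 mm from the selector's axis. Like marks stand round the axis every 30 degrees, clockwise: a red bar for off, then one to six dots.
- pointer_knob: The selector's black pointer knob. Origin on its axis at the panel's surface, z up, x along the pointer from the axis to its tip. A bar 12 mm thick with upright sides runs from x = -17 to +44 mm, 2 to 24 mm above the panel, with a white line on top of its pointing end, over a round hub of 21 mm radius, 11.5 mm high. It turns only about z.
- pointer_tip (a point): Middle of the pointer's far end, on its top edge, 44 mm from the axis and 24 mm above the panel.
- speed_dial (a joint): Selector angle, rad, growing clockwise seen from above; 0 = off, pointer along the shaker's +x. Detent every 0.5236 rad, speed n at n x 0.5236: four at 2.094, six (last) at 3.14, pointing to the shaker's front; stops 0.1 rad beyond off and six. Starts at off, one or two. A little past halfway it snaps to the next detent, ahead of the finger. Pushing it over takes 5 to 11 N at 35 mm from the axis.
- start_button (a joint): Travel of the green start button, m: 0 up, 0.006 fully down (about 4 N); a spring lifts it.
- start_button_top (a point): Centre of the top face of the green start button, 26 mm across, which moves straight down; it stands 22 mm above the panel when up, in a round black housing 42 mm across and 12 mm high.
- dish_near: Closed clear petri dish, 60 mm across, 15 mm high, loose on the tray, nearer the shaker's front; origin at the centre of its underside.
- dish_far: The like petri dish, loose on the far part of the tray; origin at the centre of its underside.
- amber_bottle: Small brown bottle, 41 mm across, 70 mm high, loose on the bench to the right of the shaker; origin at the centre of its underside.
- tube_rack: Green tube rack, 52 (x) by 105 (y) by 52 mm high, long side about along the shaker's x, loose on the bench to the left of the shaker; origin at the centre of its underside.
There are look-alikes about, which are no part of the job. Leave any blue look-alike of the dish_far alone.

How it is judged:
On the way, in this order (a step that is already met when the one before it is completed fails the run):
1. the pointer has clicked home at speed four (value of joint speed_dial between 1.974 and 2.214 rad), for 0.3 s.
2. the start button is pressed fully down (all of step 1 and value of joint start_button above 0.0045 m), for 0.05 s.
At the end, for the whole second after the job is handed in: The selector rests at speed four (joint speed_dial within 0.12 rad of 2.094), the start button has been pressed (over 4.5 of its 6 mm) after that and is up again (under 1.5 mm), and dishes, bottle and rack stand upright within 20 mm of where they were (all of step 1 and value of joint start_button below 0.0015 m and distance of each of dish_near, dish_far, amber_bottle, tube_rack from where it was at the start of the episode below 0.02 m and angle between each of dish_near, dish_far, amber_bottle, tube_rack's own z axis and vertical below 0.2 rad); the robot touches nothing.
It fails at once if the start button is pressed while the selector is not at four (value of joint start_button above 0.003 m and not (value of joint speed_dial between 1.974 and 2.214 rad)).
It fails at once if the pointer knob is pinched or forced (the fingers bear on it with more than 32 N) (contact force between the fingers and pointer_knob above 32 N).
It fails at once if a dish, the bottle or the rack is shifted or lifted by more than 20 mm, or tipped (distance of any of dish_near, dish_far, amber_bottle, tube_rack from where it was at the start of the episode above 0.02 m or angle between any of dish_near, dish_far, amber_bottle, tube_rack's own z axis and vertical above 0.35 rad).
It also fails if it takes over 64 s, if anything falls off the work surface, if the arm or the gripper's body presses on something with over 40 N, if the wrist force passes 120 N, or if a joint passes its speed limit or range.

## Working session

There is one attempt and no reset: what is moved stays moved. The work goes in short steps, Python scripts to look and compute and a tool call to move; the robot and the scene stay as the last step left them, time stands still between calls to the robot, and variables do not carry over. Pictures are saved under pics/ and viewed, and the job is handed in when it is done.

Besides the shell and the picture viewer there is one more tool, called after "Emit:" by a JSON object that holds its "op" and its "data". drive_tool: Moves the arm, as the interface text tells. Its arguments: {"type":"object","properties":{"rows":{"type":"array","items":{"type":"array"}},"force":{"type":"number"}},"required":["rows"]}

```bash
mkdir -p pics; python3 - <<'E'
from bench import telemetry, viewer, job, env
import cv2
s=telemetry.read_state()
for k in s: print(k,s[k])
print(env.nose_length)
for n in ("scene","top","wrist"):
    im=viewer.get_image(n); cv2.imwrite(f"pics/{n}0.png",im[:,:,::-1])
    m=viewer.camera_model(n); print(n,m)
E
```

```text
time_s 0.0
q [-1.43751225  0.42669714  0.07385773  1.60659934 -0.03406755  1.11079384
 -0.06711232]
qvel [ 0.00051839  0.00050024  0.00131553 -0.00055931 -0.00162662 -0.00022181
  0.00055046]
tau [ 5.49869656e-04 -9.35844612e+01  3.66659135e+00 -4.54196799e+01
 -4.88899439e-02  2.02386081e-02  1.08734430e-04]
eef_pos [0.18826534 0.64774516 0.18910248]
tool_rot [-4.42765206e-01 -3.11017994e+00  1.94383194e-03]
wrist_force [-0.34082774 -0.05450264  0.17164012]
wrist_torque [-0.01441627 -0.02838314  0.01805727]
finger_gap 0.09424410868732384
0.011
scene {'intrinsics': array([[417.07952516,   0.        , 262.27462387],
       [  0.        , 417.07952516, 190.09407765],
       [  0.        ,   0.        ,   1.        ]]), 'R': array([[-0.66506111, -0.7464497 , -0.02250684],
       [-0.35287072,  0.34067155, -0.87145003],
       [ 0.65816106, -0.57162552, -0.48996765]]), 't': array([0.38609879, 0.23605131, 0.54496482])}
top {'intrinsics': array([[373.14869764,   0.        , 251.50548398],
       [  0.        , 373.14869764, 194.67612853],
       [  0.        ,   0.        ,   1.        ]]), 'R': array([[ 2.56018869e-04, -9.99980839e-01, -6.18514110e-03],
       [-9.88375210e-01,  6.87314773e-04, -1.52032798e-01],
       [ 1.52034136e-01,  6.15216340e-03, -9.88356096e-01]]), 't': array([0.05522784, 0.55824753, 0.85871455])}
wrist {'intrinsics': array([[283.85206144,   0.        , 261.64924459],
       [  0.        , 283.85206144, 192.38806079],
       [  0.        ,   0.        ,   1.        ]]), 'R': array([[ 0.27907305,  0.96026753, -0.00212148],
       [ 0.93258026, -0.27049855,  0.2390075 ],
       [ 0.22893729, -0.06867901, -0.9710154 ]]), 't': array([-0.67374186, -0.02494425,  0.39120234])}
```

View pics/scene0.png

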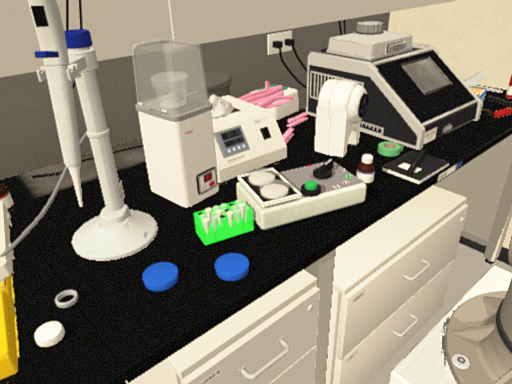

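View pics/top0.png

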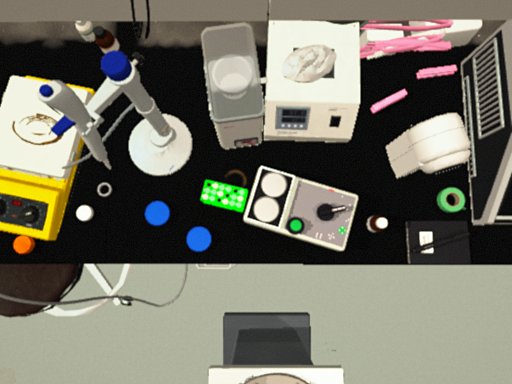

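View pics/wrist0.png

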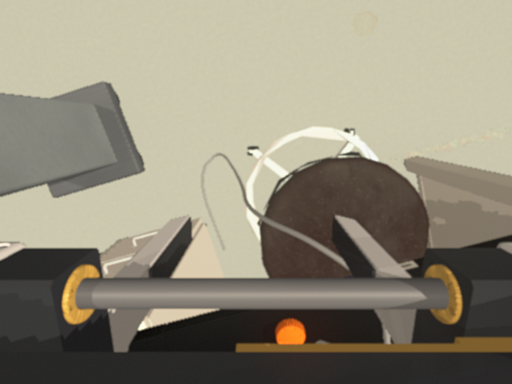

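```bash
python3 - <<'E'
import cv2
a=cv2.imread("pics/top0.png")[150:260,190:400]; cv2.imwrite("pics/topz.png",cv2.resize(a,None,fx=3.8,fy=3.8,interpolation=cv2.INTER_CUBIC))
a=cv2.imread("pics/scene0.png")[135:235,190:390]; cv2.imwrite("pics/scenez.png",cv2.resize(a,None,fx=4,fy=4,interpolation=cv2.INTER_CUBIC))
E
```

```text
(no output)
```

View pics/topz.png

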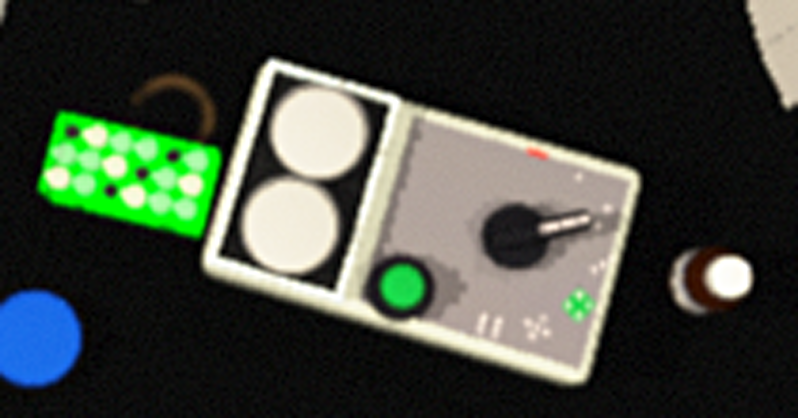

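View pics/scenez.png

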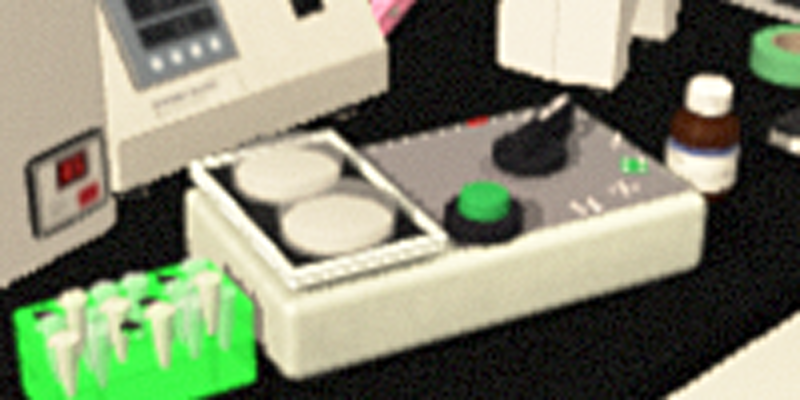

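```bash
cat > h.py <<'E'
import numpy as np, cv2
from bench import telemetry, viewer, job, env
from scipy.optimize import least_squares
from scipy.spatial.transform import Rotation as Rn
def proj(n,X,m=None):
    m=m or viewer.camera_model(n); c=np.asarray(X)@m["R"].T+m["t"]; p=c@m["intrinsics"].T; return p[:,:2]/p[:,2:]
def ray(n,uv,z,m=None):
    m=m or viewer.camera_model(n); d=m["R"].T@np.linalg.solve(m["intrinsics"],[*uv,1]); C=-m["R"].T@m["t"]; return C+d*(z-C[2])/d[2]
def sh2w(P,p):
    P=np.atleast_2d(P);c,s=np.cos(p[2]),np.sin(p[2])
    return np.c_[p[0]+c*P[:,0]-s*P[:,1],p[1]+s*P[:,0]+c*P[:,1],P[:,2]]
E
python3 - <<'E'
from h import *
Z=lambda u,v:(190+(u+.5)/3.8-.5,150+(v+.5)/3.8-.5)
L=np.array([[.07,.125,.055],[.07,-.125,.055],[-.07,-.125,.055],[-.07,.125,.055],[-.046,.002,.077],[.062,-.057,.055]])
uv=np.array([Z(268,58),Z(641,170),Z(584,386),Z(204,268),Z(401,287),Z(537,153)])
f=lambda p:(proj("top",sh2w(L,p))-uv).ravel()
r=least_squares(f,[.6,-.05,-.28],loss='soft_l1'); print(r.x, f(r.x).reshape(-1,2).round(1))
p=r.x
ax=sh2w([.005,-.057,.055],p)[0]; print("axis",ax)
for a,b in [((540,229),(588,219))]:
    A=ray("top",Z(*a),.079);B=ray("top",Z(*b),.079); print(A,B, B-A)
    for v in (B-A, B-ax):
        print("dial",np.degrees(p[2]-np.arctan2(v[1],v[0])), np.hypot(*v[:2]))
print("btn",sh2w([-.046,.002,.077],p)); 
for uvz,zz in (((735,277),.07),):print("bottle",ray("top",Z(*uvz),zz))
print("four",ray("top",Z(579,305),.055), sh2w([.005+.057*np.cos(2.094),-.057-.057*np.sin(2.094),.055],p))
W=viewer.get_image("scene")
E
```

```text
[ 0.52598618 -0.06152582 -0.29892476] [[-1.3 -0.3]
 [ 1.1  0.4]
 [ 0.8  0.4]
 [-1.8 -0.1]
 [ 0.4 -0.2]
 [-0.1 -0.3]]
axis [ 0.51397835 -0.11747054  0.055     ]
[ 0.51714781 -0.12970998  0.079     ] [ 0.52322745 -0.15895427  0.079     ] [ 6.07963731e-03 -2.92442861e-02  1.11022302e-16]
dial 61.128850652063065 0.02986955404987968
dial 60.30394229350658 0.042502297631173525
btn [[ 0.48261509 -0.04606784  0.077     ]]
bottle [ 0.48875706 -0.24907555  0.07      ]
four [ 0.47266435 -0.1572561   0.055     ] [[ 0.47222037 -0.15626836  0.055     ]]
```

```bash
cat >> h.py <<'E'
P=np.array([0.52598618,-0.06152582,-0.29892476])
AX=sh2w([.005,-.057,.055],P)[0]
def rel(Xw,ang_deg=None):
    "tool shift (cm) and z turn (deg) from measured pose to world pos and tool-y heading (mod 180)"
    s=telemetry.read_state(); R=Rn.from_rotvec(s["tool_rot"]).as_matrix()
    d=R.T@(np.asarray(Xw)-s["eef_pos"])*100
    y=np.degrees(np.arctan2(R[1,1],R[0,1])); t=None
    if ang_deg is not None: t=-((ang_deg-y+90)%180-90)
    return d.round(2), t, round(y,1)
def push(th,off,r=.035,z=.0795):
    "finger pose at bar angle th (deg), offset off from bar centre plane on ccw side"
    f=P[2]-np.radians(th); u=np.array([np.cos(f),np.sin(f),0]); n=np.array([-u[1],u[0],0])
    X=AX+r*u+off*n; X[2]=z; return X,np.degrees(f)
E
python3 - <<'E'
from h import *
for X in ([.134,.461,.25],[.28,.38,.25],[.40,.28,.25],[.47,.12,.25],[.5,-.02,.22]): print(rel(X))
X,a=push(60,.020); print(X,a); X[2]=.18; print(rel(X,a))
E
```

```text
(array([ -0.  , -19.47,  -6.05]), None, np.float64(73.8))
(array([-16.28, -23.17,  -6.05]), None, np.float64(73.8))
(array([-30.6 , -29.43,  -6.04]), None, np.float64(73.8))
(array([-41.79, -42.84,  -6.03]), None, np.float64(73.8))
(array([-48.57, -55.44,  -3.02]), None, np.float64(73.8))
[ 0.54127329 -0.14713511  0.0795    ] -77.12712713996105
(array([-56.08, -66.49,   0.99]), np.float64(-29.07764981732271), np.float64(73.8))
```

Emit:
{"op": "drive_tool", "data": {"rows": [[[0, -5, -2], [0, 0, 0], 255], [[0, -10, -4], [0, 0, 0], 255], [[0, -15, -6], [0, 0, 0], 255], [[-3, -19, -6], [0, 0, 0], 255], [[-9, -20.5, -6], [0, 0, 0], 255], [[-14, -22, -6], [0, 0, 0], 255], [[-19, -24.5, -6], [0, 0, 0], 255], [[-24, -27, -6], [0, 0, 0], 255], [[-29, -29, -6], [0, 0, 0], 255], [[-33, -32, -6], [0, 0, 0], 255], [[-36, -36, -6], [0, 0, 0], 255], [[-39, -40, -6], [0, 0, -6], 255], [[-42, -44, -6], [0, 0, -12], 255], [[-45, -49, -5], [0, 0, -18], 255], [[-48, -54, -4], [0, 0, -24], 255], [[-51, -59, -3], [0, 0, -29], 255], [[-54, -63, -2], [0, 0, -29], 255], [[-56, -66.5, -1], [0, 0, -29], 255], [[-56, -66.5, 0], [0, 0, -29], 255], [[-56, -66.5, 0], [0, 0, -29], 255]], "force": 20}}

```text
time_s: 2.7
eef_pos: [0.5399, -0.1462, 0.189]
tool_rot: [0.35, -3.12, -0.0]
wrist_force: [0.7, 1.1, 0.5]
finger_gap: 0.0004
```

```bash
python3 - <<'E'
from h import *
s=telemetry.read_state();print(s['q'].round(2),s['eef_pos'])
for n in ("scene","wrist"):
    im=viewer.get_image(n)[:,:,::-1]
    if n=="scene": im=cv2.resize(im[80:240,190:390],None,fx=3.7,fy=3.7,interpolation=cv2.INTER_CUBIC)
    cv2.imwrite(f"pics/{n}1.png",im)
print(rel(push(60,.020)[0],push(60,.02)[1]))
E
```

```text
[-0.45  0.29  0.73  1.9  -0.22  1.04  2.17] [ 0.53991736 -0.14623591  0.18900644]
(array([-0.04, -0.17, 11.04]), np.float64(-0.0023338909666676955), np.float64(102.9))
```

View pics/scene1.png

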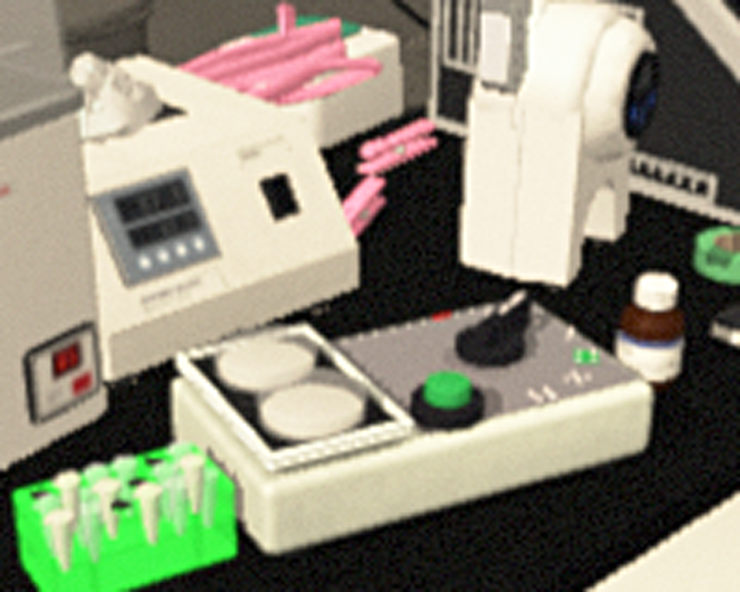

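View pics/wrist1.png

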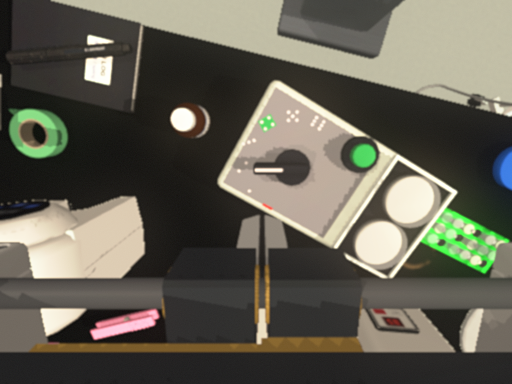

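```bash
python3 - <<'E'
from h import *
s=telemetry.read_state();print(s['time_s'])
T=np.array([s['eef_pos']+[0,0,-.011],AX+[0,0,.024],AX])
for n in ("scene","top","wrist"): print(n,proj(n,T).round(0).tolist(), (-viewer.camera_model(n)["R"].T@viewer.camera_model(n)["t"]).round(2))
cv2.imwrite("pics/scene2.png",viewer.get_image("scene")[:,:,::-1])
cv2.imwrite("pics/top2.png",viewer.get_image("top")[:,:,::-1])
E
```

```text
2.8
scene [[323.0, 116.0], [322.0, 165.0], [321.0, 175.0]] [-0.02  0.52  0.48]
top [[349.0, 193.0], [326.0, 211.0], [324.0, 212.0]] [0.42 0.05 0.93]
wrist [[262.0, 216.0], [293.0, 170.0], [290.0, 166.0]] [ 0.47 -0.16  0.39]
```

View pics/scene2.png

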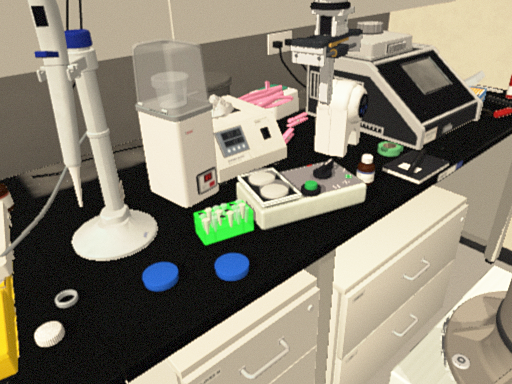

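View pics/top2.png

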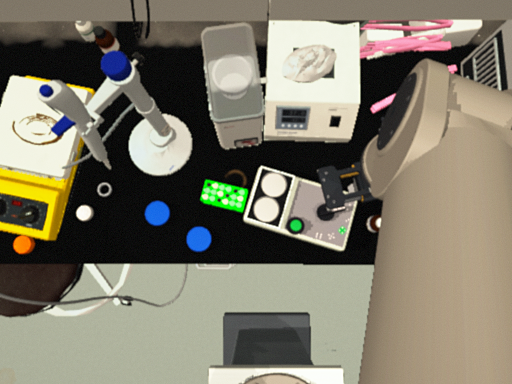

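Emit:
{"op": "drive_tool", "data": {"rows": [[[0, -0.2, 2], [0, 0, 0], 255], [[0, -0.2, 4], [0, 0, 0], 255], [[0, -0.2, 6], [0, 0, 0], 255], [[0, -0.2, 8], [0, 0, 0], 255], [[0, -0.2, 8], [0, 0, 0], 255]]}}

```text
time_s: 3.52
eef_pos: [0.5404, -0.1479, 0.1093]
tool_rot: [0.351, -3.12, -0.001]
wrist_force: [0.5, 0.5, 0.0]
finger_gap: 0.0004
```

```bash
python3 - <<'E'
from h import *
for n in ("scene","wrist"):
    im=viewer.get_image(n)[:,:,::-1]
    if n=="scene": im=cv2.resize(im[40:220,240:460],None,fx=3.3,fy=3.3,interpolation=cv2.INTER_CUBIC)
    cv2.imwrite(f"pics/{n}3.png",im)
print(rel(push(60,.020)[0],push(60,.02)[1]), telemetry.read_state()['q'].round(2))
E
```

```text
(array([-0.02,  0.13,  3.11]), np.float64(-0.05093939601272268), np.float64(102.8)) [-0.39  0.4   0.68  1.97 -0.32  0.88  2.26]
```

View pics/scene3.png

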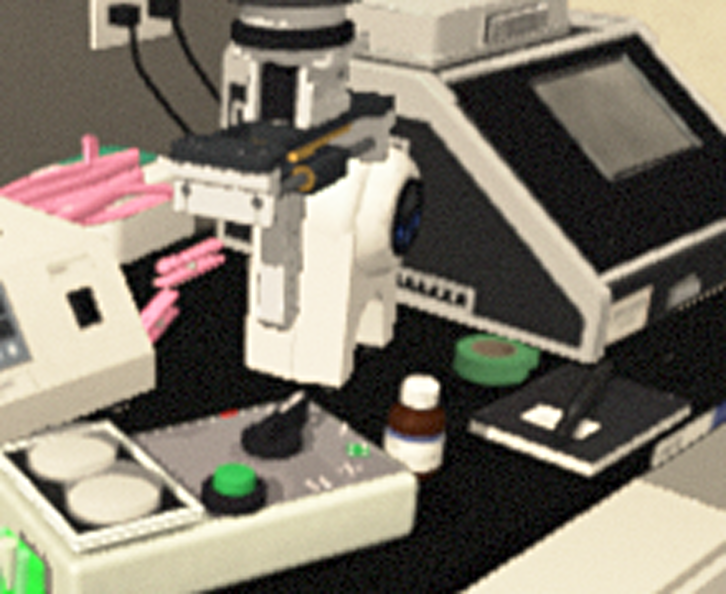

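View pics/wrist3.png

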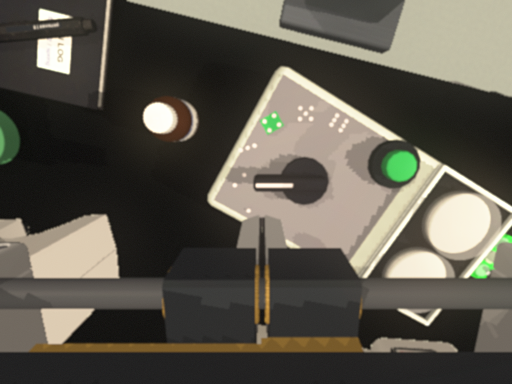

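```bash
python3 - <<'E'
from h import *
Z=lambda u,v:(240+(u+.5)/3.3-.5,40+(v+.5)/3.3-.5)
for q in ((345,385),(250,368),(388,345),(360,330)): print(ray("scene",Z(*q),0))
# height: top above the base corner (345,385): find z s.t. projection v matches ~ (350,185)
for u,v in ((345,385),(250,368)):
    b=ray("scene",Z(u,v),0)
    for z in (.1,.13,.16,.2,.25,.3):
        p=proj("scene",[[b[0],b[1],z]])[0]; print(z,((p[0]-240)*3.3).round(),((p[1]-40)*3.3).round())
m=viewer.camera_model("wrist")
for z in (.1,.17,.25): print(z,ray("wrist",(105,213),z,m),ray("wrist",(20,222),z,m),ray("top",(386,150),z),ray("top",(412,112),z),ray("top",(400,178),z))
E
```

```text
[ 0.61307971 -0.32788323  0.        ]
[ 0.69078937 -0.29788885  0.        ]
[ 6.39353157e-01 -4.20202563e-01 -5.55111512e-17]
[ 0.6776709  -0.43004199  0.        ]
0.1 353.0 268.0
0.13 356.0 232.0
0.16 359.0 194.0
0.2 363.0 142.0
0.25 369.0 74.0
0.3 375.0 3.0
0.1 254.0 254.0
0.13 255.0 218.0
0.16 257.0 182.0
0.2 259.0 131.0
0.25 262.0 66.0
0.3 265.0 -3.0
0.1 [ 0.56523514 -0.26545905  0.1       ] [ 0.58701462 -0.32839303  0.1       ] [ 0.653142   -0.25433939  0.1       ] [ 0.74448231 -0.31987296  0.1       ] [ 0.58755394 -0.28249602  0.1       ]
0.17 [ 0.53405173 -0.23087944  0.17      ] [ 0.54841984 -0.27239752  0.17      ] [ 0.63367195 -0.22883007  0.17      ] [ 0.71734516 -0.28886275  0.17      ] [ 0.57358935 -0.25462324  0.17      ]
0.25 [ 0.49841355 -0.19135989  0.25      ] [ 0.50431152 -0.20840266  0.25      ] [ 0.61142047 -0.19967657  0.25      ] [ 0.68633127 -0.25342252  0.25      ] [ 0.55762982 -0.22276863  0.25      ]
```

Emit:
{"op": "drive_tool", "data": {"rows": [[[0, 0.1, 1], [0, 0, 0], 255], [[0, 0.1, 2], [0, 0, 0], 255], [[0, 0.1, 3], [0, 0, 0], 255], [[0, 0.1, 3], [0, 0, 0], 255]]}}

```text
time_s: 4.12
eef_pos: [0.5401, -0.1477, 0.0789]
tool_rot: [0.35, -3.12, -0.0]
wrist_force: [-0.5, -0.6, -1.0]
finger_gap: 0.0003
```

```bash
python3 - <<'E'
from h import *
for n in ("scene","wrist"):
    im=viewer.get_image(n)[:,:,::-1]
    if n=="scene": im=cv2.resize(im[100:210,240:400],None,fx=4.8,fy=4.8,interpolation=cv2.INTER_CUBIC)
    else: im=cv2.resize(im[80:260,140:420],None,fx=2.8,fy=2.8,interpolation=cv2.INTER_CUBIC)
    cv2.imwrite(f"pics/{n}4.png",im)
for th in (60,66,72,78,84,90): print(th,rel(*push(th,.014)))
E
```

```text
60 (array([0.52, 0.06, 0.02]), np.float64(-0.0971505040295142), np.float64(102.8))
66 (array([ 0.89, -0.07,  0.02]), np.float64(5.902849495970486), np.float64(102.8))
72 (array([ 1.28, -0.16,  0.02]), np.float64(11.902849495970486), np.float64(102.8))
78 (array([ 1.67, -0.2 ,  0.02]), np.float64(17.902849495970486), np.float64(102.8))
84 (array([ 2.06, -0.21,  0.02]), np.float64(23.902849495970486), np.float64(102.8))
90 (array([ 2.46, -0.18,  0.02]), np.float64(29.902849495970486), np.float64(102.8))
```

View pics/scene4.png

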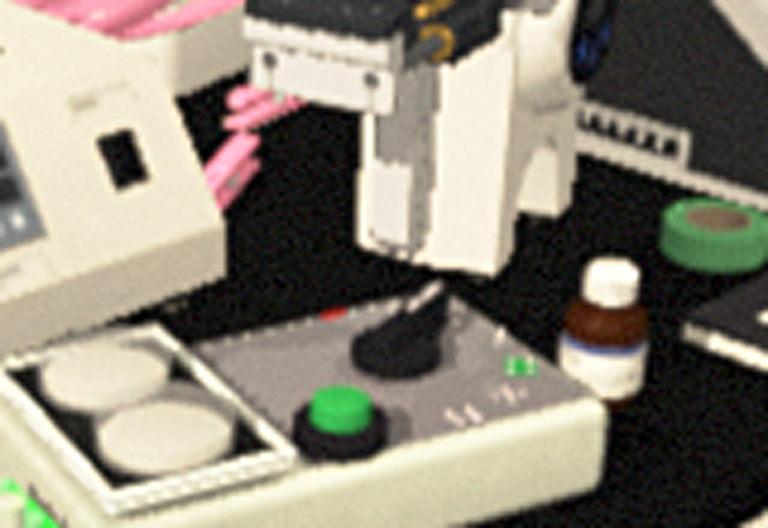

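View pics/wrist4.png

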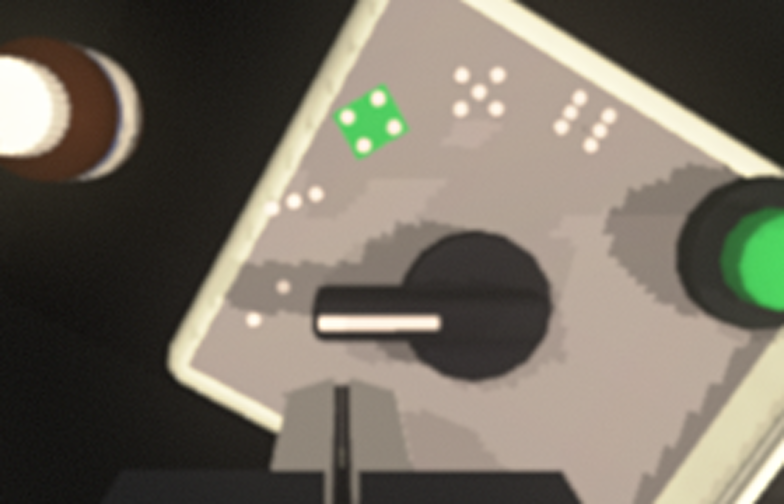

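Emit:
{"op": "drive_tool", "data": {"rows": [[[0.3, 0.0, 0], [0, 0, 0], 255], [[0.5, 0.0, 0], [0, 0, 0], 255], [[0.7, 0.0, 0], [0, 0, 3], 255], [[0.9, -0.1, 0], [0, 0, 6], 255], [[1.1, -0.1, 0], [0, 0, 9], 255], [[1.1, -0.1, 0], [0, 0, 9], 255]]}}

```text
time_s: 4.97
eef_pos: [0.5301, -0.1511, 0.0799]
tool_rot: [-0.104, 3.14, -0.0]
wrist_force: [0.1, -0.2, 0.7]
finger_gap: 0.0002
```

```bash
cat > look.py <<'E'
from h import *
import sys
im=viewer.get_image("wrist")[:,:,::-1]
cv2.imwrite(f"pics/w{sys.argv[1]}.png",cv2.resize(im[80:260,140:420],None,fx=2.8,fy=2.8,interpolation=cv2.INTER_CUBIC))
for th in map(int,sys.argv[2:]): print(th,rel(*push(th,.014)))
E
python3 look.py 5 69 72 75 78 81 84 87
```

```text
69 (array([-0.01, -0.04,  0.04]), np.float64(-0.008090330412244384), np.float64(93.9))
72 (array([ 0.18, -0.11,  0.04]), np.float64(2.9919096695877556), np.float64(93.9))
75 (array([ 0.37, -0.17,  0.04]), np.float64(5.991909669587784), np.float64(93.9))
78 (array([ 0.56, -0.21,  0.04]), np.float64(8.991909669587756), np.float64(93.9))
81 (array([ 0.75, -0.25,  0.04]), np.float64(11.991909669587756), np.float64(93.9))
84 (array([ 0.95, -0.28,  0.04]), np.float64(14.991909669587784), np.float64(93.9))
87 (array([ 1.15, -0.3 ,  0.04]), np.float64(17.991909669587756), np.float64(93.9))
```

View pics/w5.png

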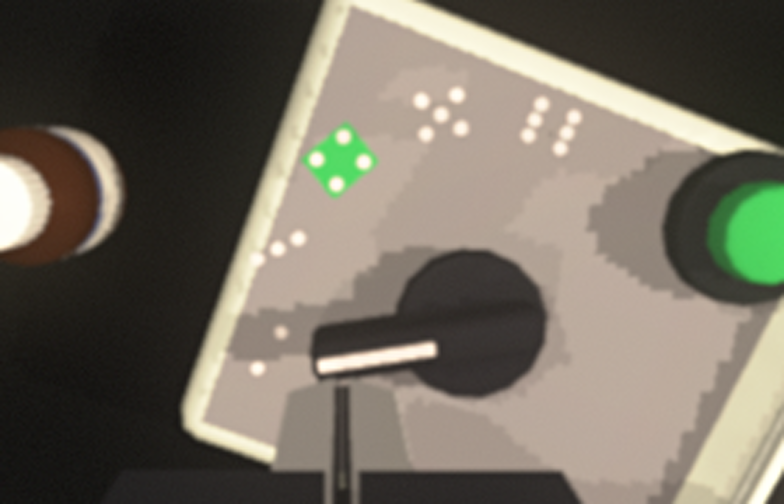

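Emit:
{"op": "drive_tool", "data": {"rows": [[[0.2, -0.1, 0], [0, 0, 3], 255], [[0.4, -0.2, 0], [0, 0, 6], 255], [[0.55, -0.2, 0], [0, 0, 9], 255], [[0.55, -0.2, 0], [0, 0, 9], 255]]}}

```text
time_s: 5.52
eef_pos: [0.5249, -0.1534, 0.0798]
tool_rot: [0.141, 3.138, -0.0]
wrist_force: [-0.9, -0.0, 0.0]
finger_gap: 0.0004
```

```bash
python3 look.py 6 78 81 84 87 90 93 96 99
```

```text
78 (array([ 0.02, -0.02,  0.03]), np.float64(0.04209717500350507), np.float64(84.9))
81 (array([ 0.2 , -0.09,  0.03]), np.float64(3.042097175003505), np.float64(84.9))
84 (array([ 0.39, -0.15,  0.03]), np.float64(6.042097175003505), np.float64(84.9))
87 (array([ 0.58, -0.2 ,  0.03]), np.float64(9.042097175003505), np.float64(84.9))
90 (array([ 0.77, -0.24,  0.03]), np.float64(12.042097175003505), np.float64(84.9))
93 (array([ 0.97, -0.26,  0.03]), np.float64(15.042097175003505), np.float64(84.9))
96 (array([ 1.17, -0.28,  0.03]), np.float64(18.042097175003505), np.float64(84.9))
99 (array([ 1.36, -0.29,  0.03]), np.float64(21.042097175003505), np.float64(84.9))
```

View pics/w6.png

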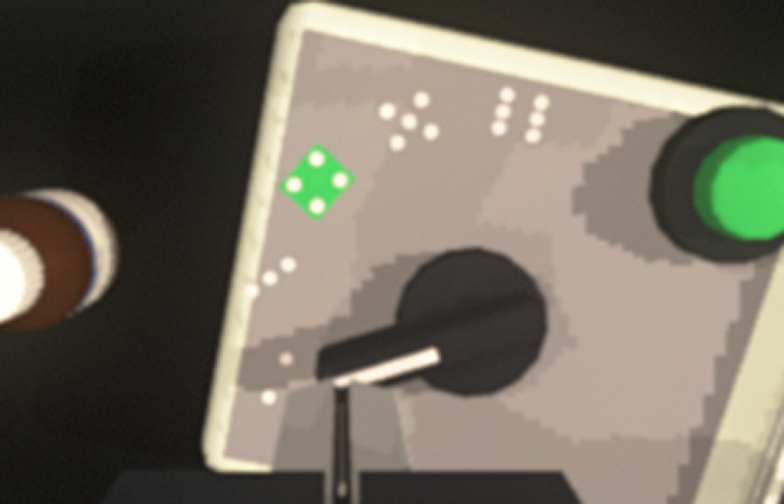

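```bash
python3 - <<'E'
from h import *
s=telemetry.read_state();print(s['wrist_force'],s['eef_pos'])
im=viewer.get_image("scene")[:,:,::-1].copy()
im=cv2.resize(im[110:210,260:390],None,fx=5.8,fy=5.8,interpolation=cv2.INTER_CUBIC)
f=lambda p:tuple(int(v) for v in ((p-[260,110])*5.8+2.4))
R=Rn.from_rotvec(s['tool_rot']).as_matrix()
for dx,dy in ((.008,.0125),(.008,-.0125),(-.008,.0125),(-.008,-.0125),(0,0)):
    p=proj("scene",[s['eef_pos']+R@[dx,dy,.011]])[0]; cv2.circle(im,f(p),3,(0,0,255) if dx>0 else (255,0,255),-1)
fi=P[2]-np.radians(60)
for r,o in ((.044,.006),(.044,-.006),(-.017,.006),(-.017,-.006)):
    u=np.array([np.cos(fi),np.sin(fi),0]);n=np.array([-u[1],u[0],0])
    cv2.circle(im,f(proj("scene",[AX+r*u+o*n+[0,0,.024]])[0]),3,(0,255,255),-1)
cv2.imwrite("pics/scene6.png",im)
E
```

```text
[ 0.16956096  0.44212769 -0.21847718] [ 0.52496407 -0.15338057  0.07982261]
```

View pics/scene6.png

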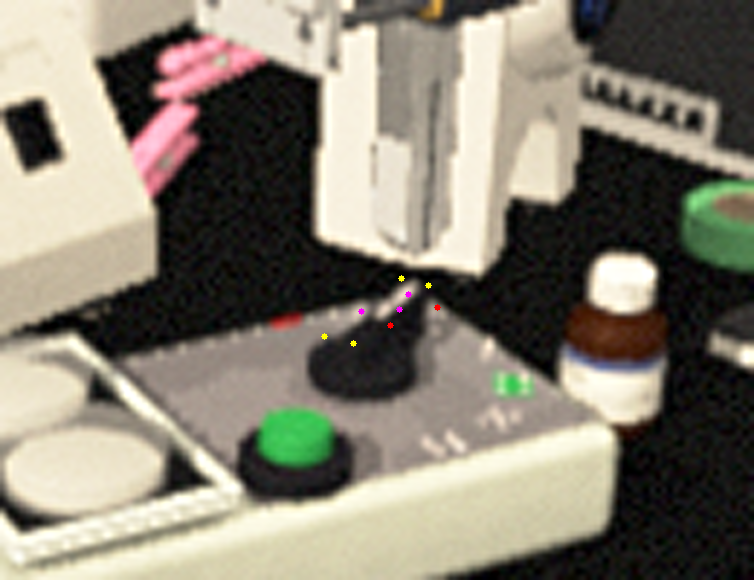

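```bash
python3 - <<'E'
from h import *
im=viewer.get_image("scene")[:,:,::-1].copy()
s=telemetry.read_state();print(s['wrist_force'],s['eef_pos'],s['time_s'])
cv2.imwrite("pics/s7.png",cv2.resize(im[60:210,260:390],None,fx=3.8,fy=3.8,interpolation=cv2.INTER_CUBIC))
m=viewer.camera_model("wrist")
im=viewer.get_image("wrist")[:,:,::-1].copy()
R=Rn.from_rotvec(s['tool_rot']).as_matrix()
pts=[s['eef_pos']+R@[dx,dy,.011] for dx,dy in ((.008,.0125),(.008,-.0125),(-.008,.0125),(-.008,-.0125),(0,0))]
im=cv2.resize(im[80:260,140:420],None,fx=2.8,fy=2.8,interpolation=cv2.INTER_CUBIC)
f=lambda p:tuple(int(v) for v in ((p-[140,80])*2.8+1))
for p in proj("wrist",pts,m): cv2.circle(im,f(p),3,(0,0,255),-1)
fi=P[2]-np.radians(60)
for r,o in ((.044,.006),(.044,-.006),(-.017,.006),(-.017,-.006)):
    u=np.array([np.cos(fi),np.sin(fi),0]);n=np.array([-u[1],u[0],0])
    cv2.circle(im,f(proj("wrist",[AX+r*u+o*n+[0,0,.024]],m)[0]),3,(0,255,255),-1)
for k in range(7):
    a=P[2]-np.radians(30*k); cv2.circle(im,f(proj("wrist",[AX+.057*np.array([np.cos(a),np.sin(a),0])],m)[0]),3,(255,255,0),-1)
cv2.imwrite("pics/w7.png",im)
E
```

```text
[0.16526699 0.04956074 0.1993325 ] [ 0.52497477 -0.15340828  0.07984276] 5.675
```

View pics/s7.png

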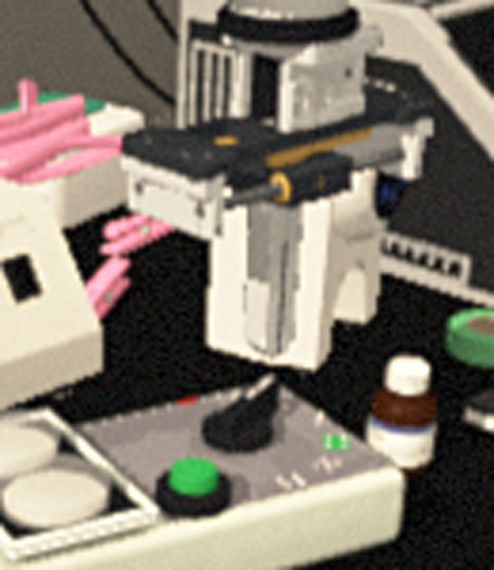

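View pics/w7.png

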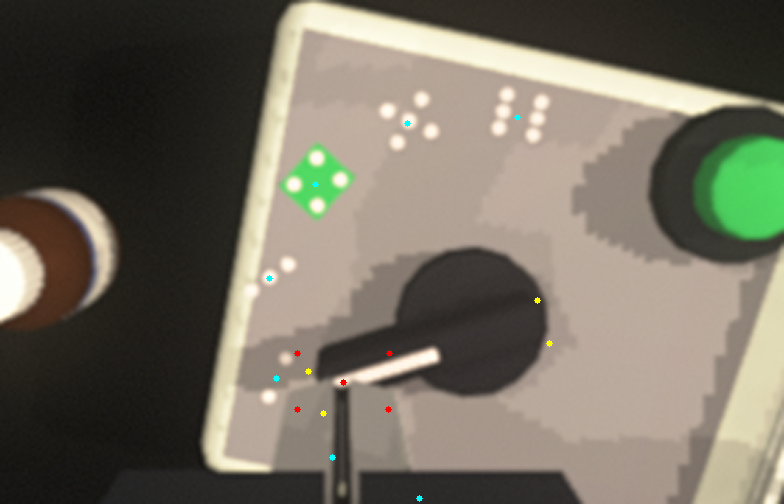

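```bash
python3 - <<'E'
from h import *
mw=viewer.camera_model("wrist");ms=viewer.camera_model("scene")
s=telemetry.read_state(); R=Rn.from_rotvec(s['tool_rot']).as_matrix()
print(R.round(3))
uv=[(262,217.5),(331.2,152)]
r=least_squares(lambda X:np.r_[proj("wrist",[X],mw)[0]-uv[0],proj("scene",[X],ms)[0]-uv[1]],s['eef_pos'])
print(r.x,r.fun, "in tool",R.T@(r.x-s['eef_pos']))
for dx in (-.008,0,.008):
  for dz in (-.03,-.02,-.01,0,.011):
    X=s['eef_pos']+R@[dx,0,dz]; print(dx,dz,proj("wrist",[X],mw)[0].round(1),proj("scene",[X],ms)[0].round(1))
print(s['q'])
E
```

```text
[[-0.996  0.089  0.   ]
 [ 0.089  0.996 -0.   ]
 [-0.     0.    -1.   ]]
[ 0.51625912 -0.15274129  0.09814708] [0.1543475  0.21916366 0.84287572 0.31805955] in tool [ 8.71579294e-03 -5.28326661e-05 -1.83165963e-02]
-0.008 -0.03 [262.2 249. ] [327.  145.1]
-0.008 -0.02 [262.2 242.4] [326.7 149.3]
-0.008 -0.01 [262.2 236.6] [326.5 153.3]
-0.008 0 [262.2 231.3] [326.3 157.4]
-0.008 0.011 [262.2 225.9] [326.  161.8]
0 -0.03 [262.2 237.1] [329.5 146.2]
0 -0.02 [262.2 231.1] [329.3 150.4]
0 -0.01 [262.2 225.8] [329.  154.5]
0 0 [262.2 220.9] [328.8 158.5]
0 0.011 [262.2 216.1] [328.5 163. ]
0.008 -0.03 [262.2 225. ] [332.1 147.4]
0.008 -0.02 [262.2 219.6] [331.8 151.5]
0.008 -0.01 [262.2 214.8] [331.6 155.6]
0.008 0 [262.2 210.4] [331.3 159.7]
0.008 0.011 [262.2 206. ] [331.  164.2]
[-0.42123824  0.43908618  0.74392519  2.02663611 -0.4031743   0.82388633
  2.03654183]
```

```bash
python3 - <<'E'
from h import *
print(rel(*push(60,.023,.036,.08)));print(rel(*push(60,.023,.036,.0505)))
E
```

```text
(array([-1.89,  0.77, -0.02]), np.float64(-18.006365927691206), np.float64(84.9))
(array([-1.89,  0.77,  2.93]), np.float64(-18.006365927691206), np.float64(84.9))
```

Emit:
{"op": "drive_tool", "data": {"rows": [[[-0.9, 0.3, 0], [0, 0, -9], 255], [[-1.9, 0.8, 0], [0, 0, -18], 255], [[-1.9, 0.8, 0], [0, 0, -18], 255], [[-1.9, 0.8, 0.7], [0, 0, -18], 255], [[-1.9, 0.8, 1.4], [0, 0, -18], 255], [[-1.9, 0.8, 1.4], [0, 0, -18], 255]]}}

```text
time_s: 6.48
eef_pos: [0.5438, -0.1472, 0.065]
tool_rot: [0.348, -3.121, -0.0]
wrist_force: [0.9, 0.5, 0.3]
finger_gap: 0.0005
```

Emit:
{"op": "drive_tool", "data": {"rows": [[[0, 0, 0.5], [0, 0, 0], 255], [[0, 0, 1.0], [0, 0, 0], 255], [[0, 0, 1.5], [0, 0, 0], 255], [[0, 0, 1.5], [0, 0, 0], 255]]}}

```text
time_s: 6.98
eef_pos: [0.5442, -0.1472, 0.0503]
tool_rot: [0.35, -3.121, -0.0]
wrist_force: [-0.4, 0.9, 0.3]
finger_gap: 0.0004
```

```bash
python3 look.py 8 60 63 66 69 72 75 78; python3 - <<'E'
from h import *
im=viewer.get_image("scene")[:,:,::-1].copy()
cv2.imwrite("pics/s8.png",cv2.resize(im[60:210,260:390],None,fx=3.8,fy=3.8,interpolation=cv2.INTER_CUBIC))
E
```

```text
60 (array([ 0.9 ,  0.08, -2.89]), np.float64(-0.08386590723847576), np.float64(102.8))
63 (array([ 1.09,  0.01, -2.89]), np.float64(2.9161340927615242), np.float64(102.8))
66 (array([ 1.27, -0.05, -2.89]), np.float64(5.916134092761553), np.float64(102.8))
69 (array([ 1.47, -0.1 , -2.89]), np.float64(8.916134092761524), np.float64(102.8))
72 (array([ 1.66, -0.13, -2.89]), np.float64(11.916134092761524), np.float64(102.8))
75 (array([ 1.85, -0.16, -2.89]), np.float64(14.916134092761553), np.float64(102.8))
78 (array([ 2.05, -0.18, -2.89]), np.float64(17.916134092761524), np.float64(102.8))
```

View pics/w8.png

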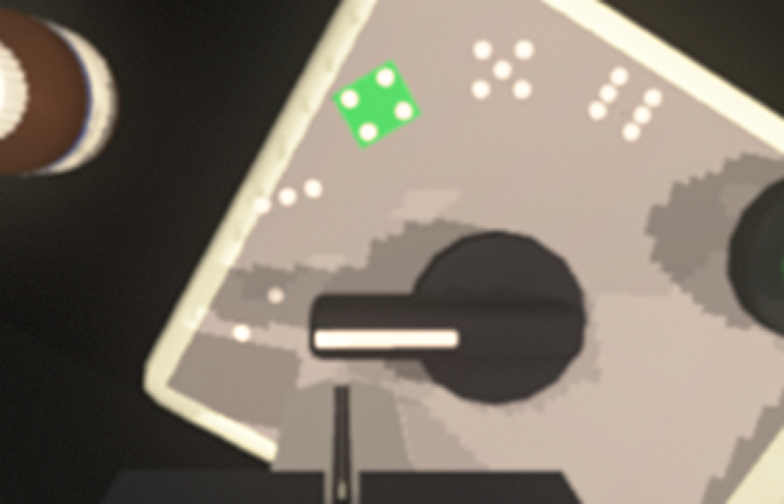

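View pics/s8.png

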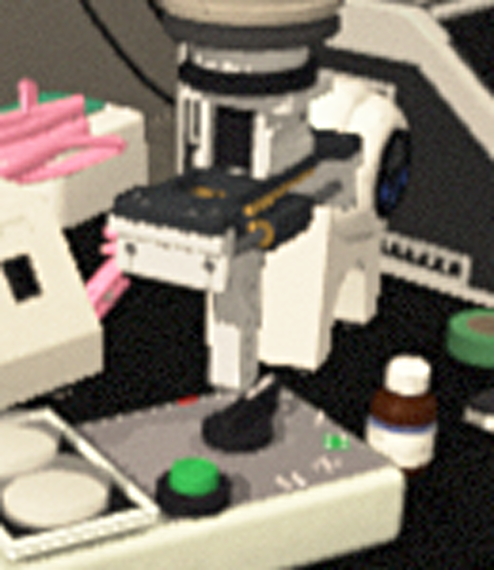

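Emit:
{"op": "drive_tool", "data": {"rows": [[[0.4, 0.0, 0], [0, 0, 0], 255], [[0.7, 0.0, 0], [0, 0, 0], 255], [[0.9, 0.0, 0], [0, 0, 0], 255], [[1.1, 0.0, 0], [0, 0, 3], 255], [[1.1, 0.0, 0], [0, 0, 3], 255]]}}

```text
time_s: 7.7
eef_pos: [0.5349, -0.15, 0.0512]
tool_rot: [-0.267, 3.128, -0.002]
wrist_force: [6.5, -1.5, -1.3]
finger_gap: 0.0008
```

```bash
python3 look.py 9 63 66 69 72 75 78 81 84
```

```text
63 (array([ 0.1 ,  0.06, -2.83]), np.float64(-0.0876841890774358), np.float64(99.8))
66 (array([ 0.29, -0.01, -2.83]), np.float64(2.912315810922564), np.float64(99.8))
69 (array([ 0.48, -0.07, -2.83]), np.float64(5.912315810922564), np.float64(99.8))
72 (array([ 0.67, -0.12, -2.83]), np.float64(8.912315810922564), np.float64(99.8))
75 (array([ 0.86, -0.16, -2.83]), np.float64(11.912315810922564), np.float64(99.8))
78 (array([ 1.06, -0.19, -2.83]), np.float64(14.912315810922564), np.float64(99.8))
81 (array([ 1.25, -0.2 , -2.83]), np.float64(17.912315810922564), np.float64(99.8))
84 (array([ 1.45, -0.21, -2.83]), np.float64(20.912315810922564), np.float64(99.8))
```

View pics/w9.png

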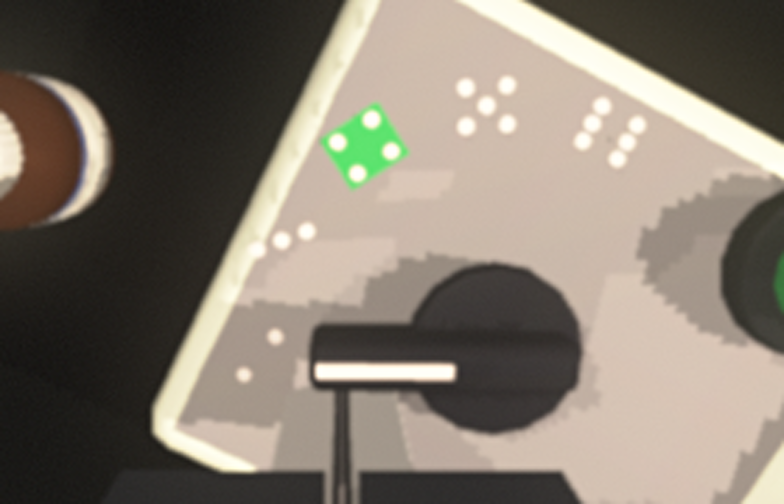

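Emit:
{"op": "drive_tool", "data": {"rows": [[[0.2, 0.0, 0], [0, 0, 3], 255], [[0.4, -0.1, 0], [0, 0, 6], 255], [[0.6, -0.1, 0], [0, 0, 9], 255], [[0.6, -0.1, 0], [0, 0, 9], 255]]}}

```text
time_s: 8.25
eef_pos: [0.5279, -0.1517, 0.0509]
tool_rot: [0.022, -3.141, 0.0]
wrist_force: [0.8, -0.1, -0.4]
finger_gap: 0.0003
```

```bash
python3 look.py 10 72 75 78 81 84
```

```text
72 (array([-0.07, -0.07, -2.87]), np.float64(-0.009304907396114004), np.float64(90.9))
75 (array([ 0.12, -0.14, -2.87]), np.float64(2.9906950926039144), np.float64(90.9))
78 (array([ 0.3 , -0.2 , -2.87]), np.float64(5.990695092603886), np.float64(90.9))
81 (array([ 0.5 , -0.25, -2.87]), np.float64(8.990695092603886), np.float64(90.9))
84 (array([ 0.69, -0.29, -2.87]), np.float64(11.990695092603914), np.float64(90.9))
```

View pics/w10.png

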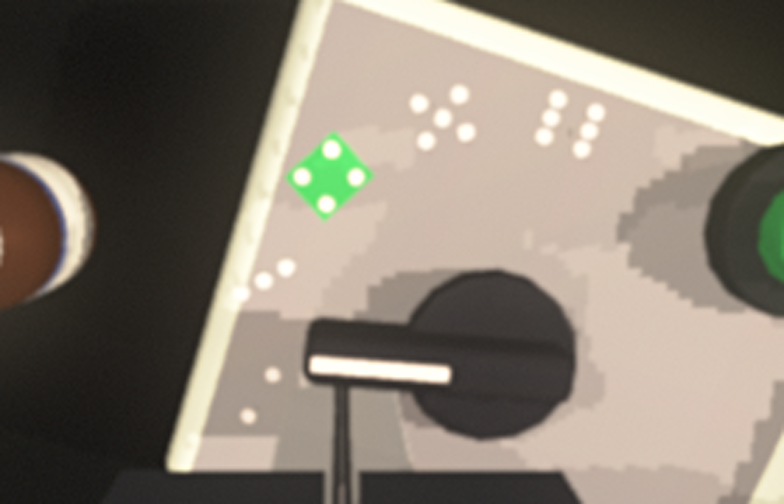

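Emit:
{"op": "drive_tool", "data": {"rows": [[[0.15, -0.1, 0], [0, 0, 3], 255], [[0.3, -0.1, 0], [0, 0, 5], 255], [[0.3, -0.1, 0], [0, 0, 5], 255]]}}

```text
time_s: 8.68
eef_pos: [0.5249, -0.1526, 0.0507]
tool_rot: [-0.114, -3.139, 0.0]
wrist_force: [0.6, -0.0, -0.1]
finger_gap: 0.0005
```

```bash
python3 look.py 11 78 81 84 87 90 93
```

```text
78 (array([ 0.01, -0.1 , -2.88]), np.float64(0.991535682708502), np.float64(85.9))
81 (array([ 0.2 , -0.17, -2.88]), np.float64(3.991535682708502), np.float64(85.9))
84 (array([ 0.39, -0.22, -2.88]), np.float64(6.99153568270853), np.float64(85.9))
87 (array([ 0.58, -0.27, -2.88]), np.float64(9.991535682708502), np.float64(85.9))
90 (array([ 0.77, -0.3 , -2.88]), np.float64(12.991535682708502), np.float64(85.9))
93 (array([ 0.97, -0.33, -2.88]), np.float64(15.99153568270853), np.float64(85.9))
```

View pics/w11.png

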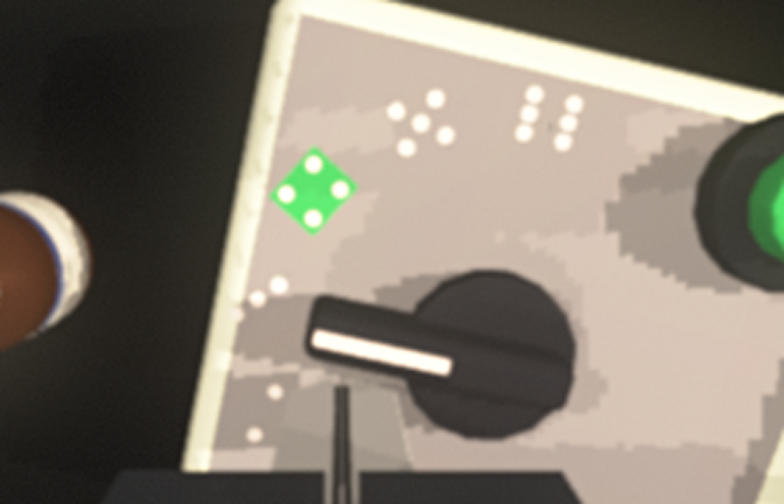

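Emit:
{"op": "drive_tool", "data": {"rows": [[[0.2, -0.1, 0], [0, 0, 4], 255], [[0.4, -0.2, 0], [0, 0, 7], 255], [[0.6, -0.3, 0], [0, 0, 10], 255], [[0.8, -0.3, 0], [0, 0, 13], 255], [[1.0, -0.3, 0], [0, 0, 16], 255], [[1.15, -0.3, 0], [0, 0, 19], 255], [[1.15, -0.3, 0], [0, 0, 19], 255]]}}

```text
time_s: 9.6
eef_pos: [0.5144, -0.1554, 0.0512]
tool_rot: [0.631, 3.076, -0.001]
wrist_force: [3.4, -2.2, 3.2]
finger_gap: 0.0003
```

```bash
python3 look.py 12 96 99 102 105 108 111
```

```text
96 (array([ 0.11, -0.03, -2.83]), np.float64(-0.020687925582819844), np.float64(66.9))
99 (array([ 0.29, -0.1 , -2.84]), np.float64(2.97931207441718), np.float64(66.9))
102 (array([ 0.48, -0.15, -2.84]), np.float64(5.97931207441718), np.float64(66.9))
105 (array([ 0.67, -0.2 , -2.84]), np.float64(8.97931207441718), np.float64(66.9))
108 (array([ 0.86, -0.24, -2.84]), np.float64(11.97931207441718), np.float64(66.9))
111 (array([ 1.06, -0.27, -2.84]), np.float64(14.97931207441718), np.float64(66.9))
```

View pics/w12.png

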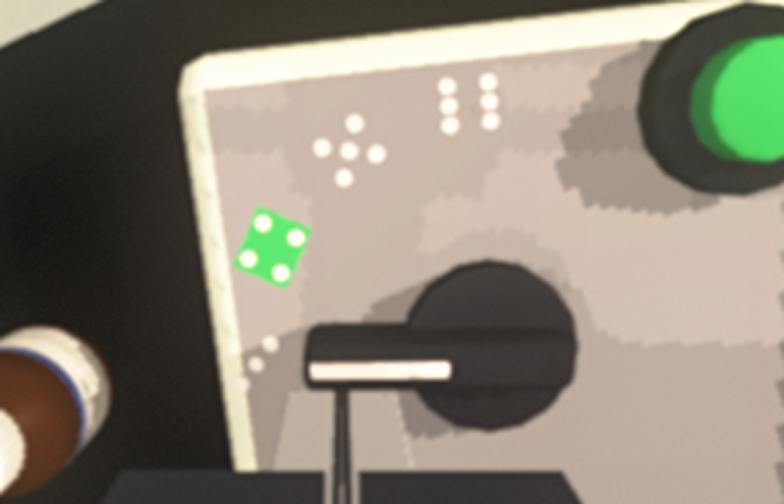

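Emit:
{"op": "drive_tool", "data": {"rows": [[[0.2, -0.1, 0], [0, 0, 3], 255], [[0.4, -0.1, 0], [0, 0, 6], 255], [[0.55, -0.2, 0], [0, 0, 9], 255], [[0.55, -0.2, 0], [0, 0, 9], 255]]}}

```text
time_s: 10.15
eef_pos: [0.5071, -0.1542, 0.0506]
tool_rot: [-0.869, -3.018, -0.0]
wrist_force: [0.1, 0.1, -0.5]
finger_gap: 0.0004
```

```bash
python3 look.py 13 102 105 108 111 
```

```text
102 (array([-0.19,  0.05, -2.89]), np.float64(-2.967097705967234), np.float64(57.9))
105 (array([-0.01, -0.02, -2.89]), np.float64(0.03290229403276612), np.float64(57.9))
108 (array([ 0.17, -0.09, -2.89]), np.float64(3.032902294032766), np.float64(57.9))
111 (array([ 0.36, -0.15, -2.89]), np.float64(6.032902294032766), np.float64(57.9))
```

View pics/w13.png

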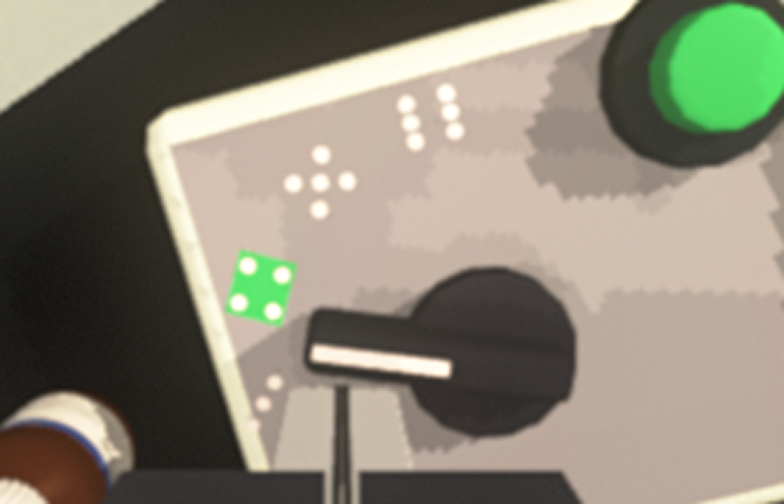

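Emit:
{"op": "drive_tool", "data": {"rows": [[[0.55, -0.2, 0], [0, 0, 9], 255], [[-0.2, 0, 0], [0, 0, 0], 255], [[-0.5, 0, 0], [0, 0, 0], 255]]}}

```text
time_s: 10.58
eef_pos: [0.5121, -0.1571, 0.0509]
tool_rot: [0.869, 3.019, 0.001]
wrist_force: [-0.8, 0.9, -0.3]
finger_gap: 0.0005
```

```bash
cat > ang.py <<'E'
from h import *
import sys
m=viewer.camera_model("wrist"); im=viewer.get_image("wrist")
cv2.imwrite(f"pics/w{sys.argv[1]}.png",cv2.resize(im[60:260,120:420,::-1],None,fx=2.6,fy=2.6,interpolation=cv2.INTER_CUBIC))
# rectify plane z=.079 round axis, 4px/mm
g=np.linspace(-60,60,480); A,B=np.meshgrid(g,g)  # cols=world -y, rows=-x
X=np.stack([AX[0]-B/1000,AX[1]-A/1000,np.full_like(A,.079)],-1)
uv=proj("wrist",X.reshape(-1,3),m).reshape(480,480,2).astype(np.float32)
r=cv2.remap(im[:,:,::-1].copy(),uv[...,0],uv[...,1],cv2.INTER_LINEAR); cv2.imwrite(f"pics/r{sys.argv[1]}.png",r)
D=np.hypot(A,B); mask=((r.min(2)>185)&(D>10)&(D<44)).astype(np.uint8)
n,l,st,c=cv2.connectedComponentsWithStats(mask)
for i in range(1,n):
    if st[i,4]>150:
        ys,xs=np.nonzero(l==i); p=np.c_[-B[ys,xs],-A[ys,xs]]; q=p-p.mean(0); w=np.linalg.svd(q,full_matrices=False)[2][0]; w*=np.sign(w@p.mean(0))
        print("line",st[i,4],p.mean(0).round(1),"dial deg",np.degrees(P[2]-np.arctan2(w[1],w[0])).round(1),"by centre",np.degrees(P[2]-np.arctan2(*p.mean(0)[::-1])).round(1))
s=telemetry.read_state();print(s['time_s'],s['wrist_force'].round(1))
E
python3 ang.py 14
```

```text
line 1414 [-20.4 -17.9] dial deg 120.2 by centre 121.6
10.625 [-0.2 -0.4 -0.8]
```

View pics/w14.png

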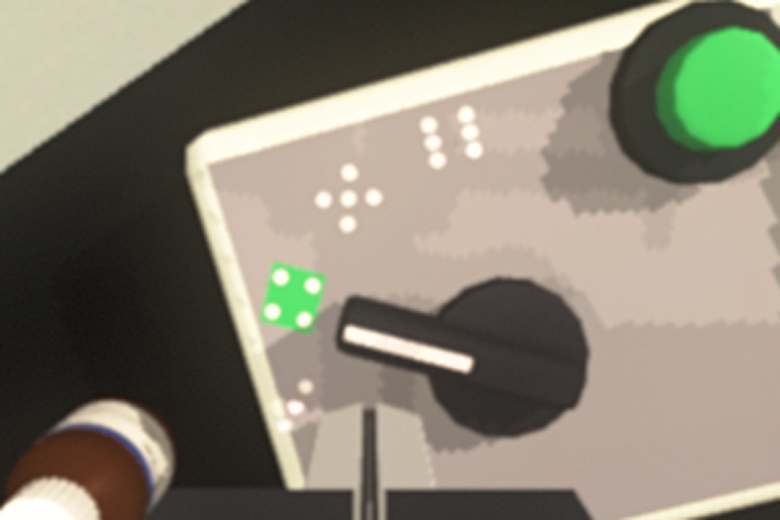

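```bash
python3 - <<'E'
from h import *
s=telemetry.read_state()
print(rel([*s['eef_pos'][:2],.13])); print(rel([.4826,-.0461,.13],66.9),rel([.4826,-.0461,.068],66.9))
E
```

```text
(array([-0.  ,  0.  , -7.91]), None, np.float64(57.7))
(array([ 8.45,  7.83, -7.91]), np.float64(-9.197066382621102), np.float64(57.7)) (array([ 8.45,  7.82, -1.71]), np.float64(-9.197066382621102), np.float64(57.7))
```

Emit:
{"op": "drive_tool", "data": {"rows": [[[-0.3, 0, -2], [0, 0, 0], 255], [[-0.3, 0, -5], [0, 0, 0], 255], [[-0.3, 0, -8], [0, 0, 0], 255], [[2, 2, -8], [0, 0, 0], 255], [[5, 5, -8], [0, 0, 0], 255], [[8.5, 7.8, -8], [0, 0, 0], 255], [[8.5, 7.8, -8], [0, 0, 0], 255], [[8.5, 7.8, -6], [0, 0, 0], 255], [[8.5, 7.8, -4], [0, 0, 0], 255], [[8.5, 7.8, -2], [0, 0, 0], 255], [[8.5, 7.8, -2], [0, 0, 0], 255]]}}

```text
time_s: 12.0
eef_pos: [0.4806, -0.047, 0.07]
tool_rot: [-0.875, -3.015, 0.002]
wrist_force: [0.5, -0.1, 0.2]
finger_gap: 0.0004
```

```bash
python3 ang.py 15; python3 - <<'E'
from h import *
im=viewer.get_image("scene")[:,:,::-1].copy()
cv2.imwrite("pics/s15.png",cv2.resize(im[60:210,240:390],None,fx=3.8,fy=3.8,interpolation=cv2.INTER_CUBIC))
print(rel([.4826,-.0461,.059]))
E
```

```text
12.05 [-0.5  0.4  0.1]
(array([-0.05,  0.11,  1.23]), None, np.float64(57.7))
```

View pics/w15.png

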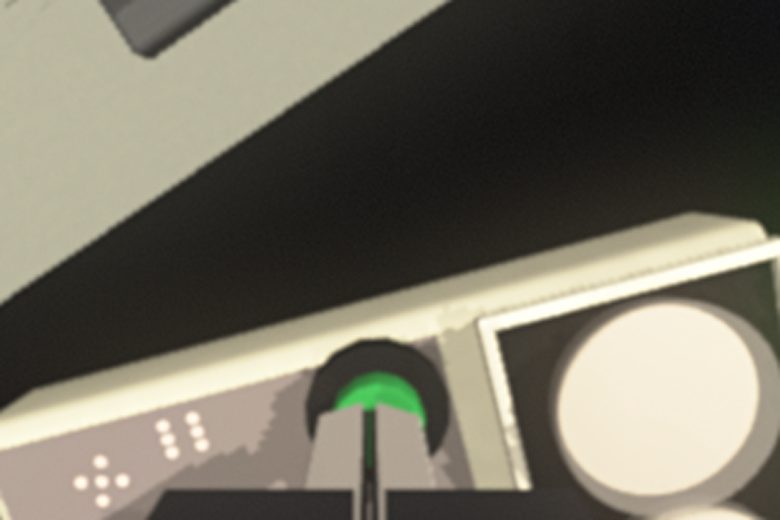

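View pics/s15.png

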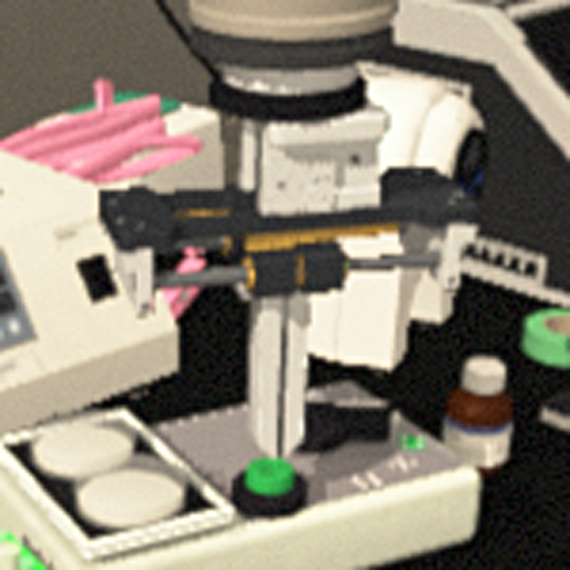

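Emit:
{"op": "drive_tool", "data": {"rows": [[[0, 0.1, 0.5], [0, 0, 0], 255], [[0, 0.1, 1.0], [0, 0, 0], 255], [[0, 0.1, 1.4], [0, 0, 0], 255], [[0, 0.1, 1.4], [0, 0, 0], 255]]}}

```text
time_s: 12.6
eef_pos: [0.4823, -0.0449, 0.0567]
tool_rot: [0.871, 3.018, 0.0]
wrist_force: [1.6, 2.1, 3.7]
finger_gap: 0.0008
```

Emit:
{"op": "drive_tool", "data": {"rows": [[[0, 0, 0.2], [0, 0, 0], 255], [[0, 0, 0.4], [0, 0, 0], 255], [[0, 0, 0.4], [0, 0, 0], 255]]}}

```text
time_s: 12.98
eef_pos: [0.4826, -0.0449, 0.0544]
tool_rot: [0.872, 3.018, 0.004]
wrist_force: [-13.8, 4.4, 56.7]
finger_gap: 0.0005
```

Emit:
{"op": "drive_tool", "data": {"rows": [[[0, 0, -0.1], [0, 0, 0], 255], [[0, 0, -0.2], [0, 0, 0], 255]]}}

```text
time_s: 13.22
eef_pos: [0.4823, -0.0449, 0.0555]
tool_rot: [0.871, 3.018, 0.002]
wrist_force: [-0.3, 2.0, 10.7]
finger_gap: 0.0003
```

```bash
python3 - <<'E'
from h import *
im=viewer.get_image("scene")[:,:,::-1].copy()
cv2.imwrite("pics/s16.png",cv2.resize(im[140:210,270:370],None,fx=7,fy=7,interpolation=cv2.INTER_CUBIC))
E
```

```text
(no output)
```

View pics/s16.png

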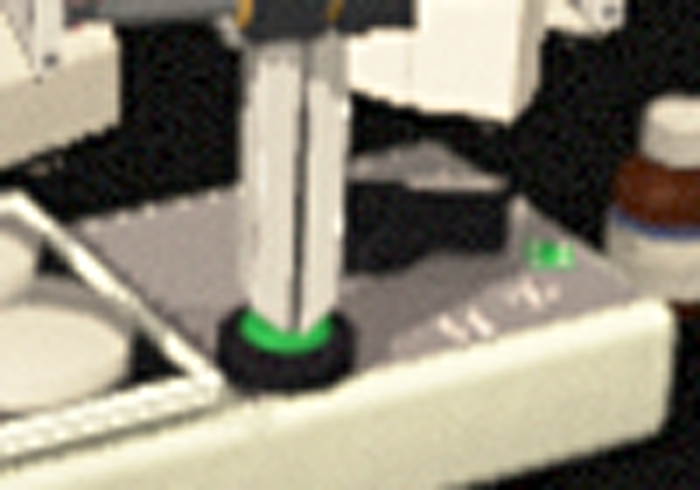

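Emit:
{"op": "drive_tool", "data": {"rows": [[[0, 0, -1], [0, 0, 0], 255], [[0, 0, -4], [0, 0, 0], 255], [[0, 0, -8], [0, 0, 0], 255], [[0, 0, -12], [0, 0, 0], 255], [[0, 0, -13], [0, 0, 0], 255], [[-2, -2, -13], [0, 0, 0], 255], [[-6, -4, -13], [0, 0, 0], 255], [[-10, -6, -13], [0, 0, 0], 255], [[-11, -6, -13], [0, 0, 0], 255], [[-11, -6, -13], [0, 0, 0], 255]]}}

```text
time_s: 14.52
eef_pos: [0.5425, -0.1547, 0.184]
tool_rot: [-0.873, -3.016, 0.002]
wrist_force: [-0.5, 0.9, -0.6]
finger_gap: 0.0005
```

```bash
python3 ang.py 17; python3 - <<'E'
from h import *
im=viewer.get_image("scene")[:,:,::-1].copy()
cv2.imwrite("pics/s17.png",cv2.resize(im[110:260,180:400],None,fx=3.6,fy=3.6,interpolation=cv2.INTER_CUBIC))
E
```

```text
line 1351 [-20.6 -18.2] dial deg 120.0 by centre 121.4
14.575 [-0.1  0.2  0.3]
```

View pics/s17.png

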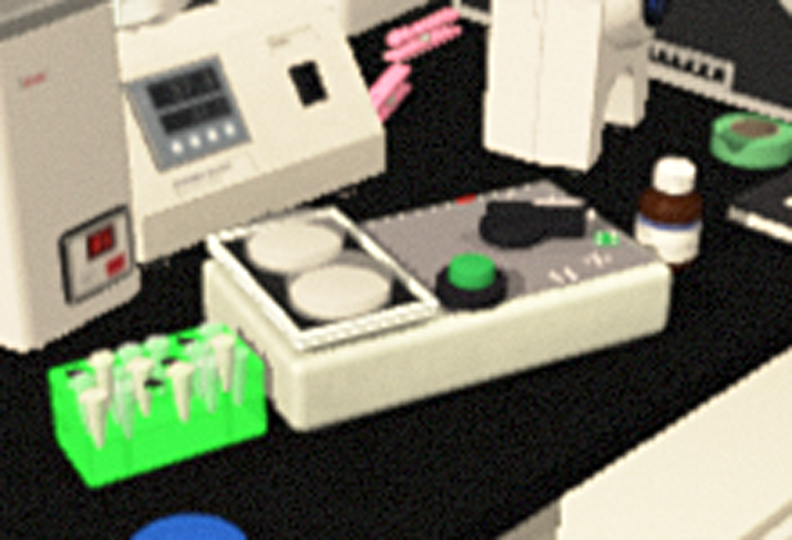

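View pics/w17.png

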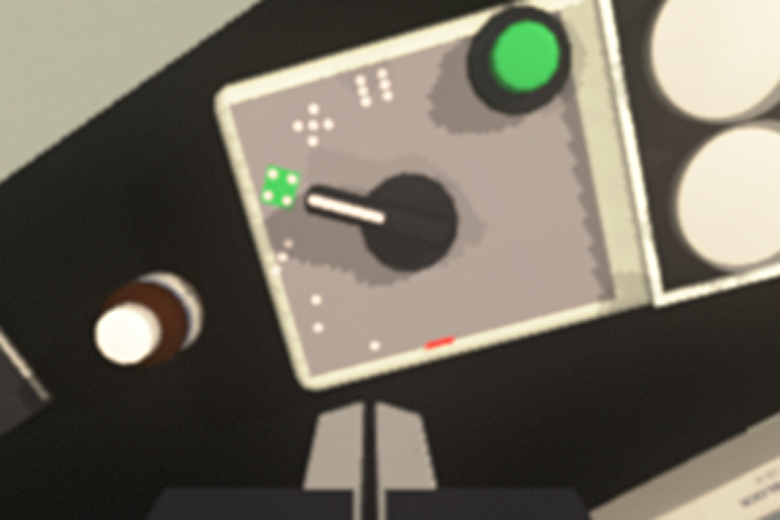

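The pointer is at four, the button is up, the loose items stand where they were, and the arm is clear.

```bash
python3 -c "
from bench import job
print(job.hand_in())"
```

```text
the job is handed in; nothing more can be done
None
```

The selector is at speed four and the green start button was pressed after that and came back up. I handed the job in at about 14.6 s; it gave no verdict.

**Selector:** It started at two. I pushed the pointer with the closed fingertips through two clicks, two to three to four. The highest force I read on the pointer was about 7 N, though I only read it at the end of each move. The last camera measurement gave 120.0° (2.094 rad).

**Start button:** It bottomed out; the picture showed it down in its housing. The last press step overshot and the wrist force reached about 57 N. That is under the 120 N wrist limit but well above the 4 N the button needs. I eased off and lifted clear.

**Other items:** In the last pictures the dishes, bottle and rack stand upright and look unmoved. I compared them by eye and did not measure their positions again. The arm was clear, with wrist force near zero.

**Disagreements and slips:**
- **Finger length:** With the gripper shut, the fingertips were about 29 mm shorter than stated, as both cameras showed. My first sweep passed over the knob without touching it, so I backed off and lowered the tool by that amount.
- **Wrong move row:** After the pointer had started its last click to four, one of my rows was given relative to the wrong pose and pushed further than intended. The pointer was measured at four right after it.
- **Stale image:** One early scene-camera picture was out of date.

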